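Lay the clamping caul across the drying stand

TASK

Lay the mahogany clamping caul flat across the two raised rails of the small wooden drying stand, like a bridge: centred on the stand and square to the rails, resting on both. Set it down rather than dropping it, and leave the sanding block and the rubber wedge where they lie.

Things in the scene. Friction and masses are not known exactly. Their poses are not given: they have to be found in the camera images.
- wood_caul: the mahogany clamping caul: a plain reddish-brown wooden bar, the longest and flattest of the three loose pieces, 45 (x) x 150 (y) x 22 (z) mm, about 0.11 kg, lying flat on the bench with nothing touching it. Origin at the centre of its underside; y runs along its length, z up.
- drying_stand: pale wooden drying stand, fixed. Foot 120 (x) x 130 (y) x 14 mm; two rails along x, 120 mm long, 14 mm thick, centre lines at y = +45 and -45 mm, topped by 10 mm wide cork strips, tops level, 68 mm above the bench. Between them 76 mm of open space, with two low cross pieces at x = +-45 mm (12 mm thick, tops at 34 mm). Origin: centre of the foot's underside, z up.
- sanding_block: a cork sanding block, 56 x 101 x 28 mm, loose on the bench; a bystander. Origin at the centre of its underside, y along its length.
- rubber_wedge: a black rubber wedge, 50 x 110 x 38 mm at its thick end, loose on the bench; a bystander. Origin at the centre of its underside, y along its length.
Not all that is in view belongs to the job. Leave any green look-alike of the drying_stand alone. Leave any pink look-alike of the wood_caul alone.

How it is judged:
By the outcome, as a careful person would: the job done as asked, in the order asked, and still so for the second after the job is handed in, with the robot touching nothing.
It also fails if it takes over 40 s, if anything falls off the work surface, if the arm or the gripper's body presses on something with over 40 N, if the wrist force passes 120 N, or if a joint passes its speed limit or range.

ROBOT

A 6-joint arm with a two-finger parallel gripper is mounted at the origin on a cart in front of the work surface, level with it; the furniture and walls round the work are solid. World frame = base frame: x ahead of the robot, y to its left, z up, the work surface at z = 0. Lengths are in m, angles in degrees, forces in N, time in s.
With the tool pointing down it reaches from about 0.25 to 0.725 m from the base axis. Payload 9.7 kg.
Tool frame: the origin (TCP) lies between the finger pads; the fingertips stand 22 mm ahead of it and the grasp point (between the pads) lies 3 mm ahead of it; z points along the fingers, y is the line along which they close (so a half turn about z gives the same grasp; the last joint's range is limited). The gripper opens to 85 mm and grips with 20 to 120 N. Pads are 22 mm wide; open, the fingers measure 114 mm over their backs; the gripper's body (76 mm by 85 mm) begins 54 mm behind the grasp point. The pads swing forward as they close: fully open they stand 13 mm farther back than shut.
Start: joints at [63.999, 4.979, 10.078, 95.1, 0, 90], TCP at [0.241, 0.494, 0.253] pointing down, gripper open.
Joint ranges: [-179.16, 179.16], [-48.56, 103.87], [-65.8, 70.77], [-126.05, 130.52], [-82.76, 87.17], [-180, 180]. Speed limits (degrees/s): [127.2, 127.2, 147.25, 180, 180, 180].

INTERFACE

Orientations are given as [roll, pitch, yaw] about the fixed x, y, z axes, in that order (R = Rz(yaw) Ry(pitch) Rx(roll)).
In Python, from workcell import bot, viewer, finder gives the robot as it stands.
- The arm moves only by the tool move_arm, never from a script. Its arguments are lists of equal length, an entry for each row: "offset": the shift along the tool's x, y, z in cm, a list of three; "twist": the turn, a rotation vector about the tool's x, y, z in rad, a list of three; "grip": the opening, from 0 (shut) to 1 (fully open). In form: {"offset": [[x, y, z], ...], "twist": [[ax, ay, az], ...], "grip": [grip, ...]}. A call has 1 to 5 rows; each row shifts and turns the commanded pose from where the row before left it, along the tool's axes as they then stand; what a row does not reach is not made up. A row lasts 1/10 s, in which the tool goes at most 50 mm and 8.59 degrees, less where a joint would pass 70% of its speed; a pose out of reach is approached as far as the arm can. A call is refused whole if a number of a shift passes 5 or a number of a turn 0.15, either way. A call with a gripper value outside its range is refused whole. The fingers move at their own pace and stop on an object; "force" is the grip in N (left out, the last holds). Time passes only in rows, so rows that do not move let the fingers close. It gives the time, the measured TCP pose, the force, the opening and the grip force at its end, in the units of the state.
- bot.get_obs(): the state, without advancing time (a new reading comes with each control period).
- viewer.camera(name): name is "side" or "top" or "wrist"; returns a dict with "color" (420x560x3 uint8, red, green, blue), "depth" (420x560 float32, m along the optical axis (not along the pixel's ray), 0 where there is no reading), "vfov" (degrees; the focal length in pixels is half the picture's height over the tangent of half this angle, whatever the lens; pixels are square), "cx", "cy" (the principal point, pixels), "position" and "attitude" of the camera in the world; the wrist camera has in their place "tool_from_camera" (4x4, takes a point from camera to tool coordinates, whose origin is the TCP and whose axes are the flange's). Camera axes: x right, y down, z forward; pixel columns grow to the right and rows downward; lengths in m; the calibration is good to about 2 mm. A picture is of the moment at which its call begins: read the wrist's pose just before it.
- bot.job_done(): hands the job in; it is judged then, once.
Trained networks look in a picture, given as the dict that the camera call returned (one of the last four; its "shot" number tells which), for a name from the list of things; names that differ only in an ending like _2 or _b are one class to them, and where a whole thing is asked for, a point or a joint stands for the part that bears it (a point fixed in the world has none). Each returns a list of dicts, best first, with "p" (0 to 1); they miss things now and then, are a little off and sometimes report something else, mostly with a low value. They report only what shows in the picture. A call takes as long as a camera call. They do not tell look-alikes from the thing itself.
- finder.boxes_of(picture, thing): "position" ([column, row] in pixels, amid what is visible of it).
- finder.pinpoint(picture, thing): "position" ([column, row] in pixels: a listed point, or the origin of a listed thing).
The state is a dict: "time": time; "q": joint angles; "qd": joint speeds; "joint_efforts": joint torques, N m; "ee_pos": TCP position; "tcp_rot": TCP orientation; "wrist_force": force on the tool from outside, world axes, zero at the start; "torque": the same for the moment, N m; "opening": finger opening in m; "grasp_force": force on a finger pad.
Only numpy, scipy, OpenCV 4.12 (cv2) and the standard library are available. Lean on these libraries where they do the work, as an engineer would, in place of code of your own. Each camera call takes 0.05 s, during which the arm holds its last target. There are 200 camera calls.

## Working session

There is one attempt and no reset: what is moved stays moved. The work goes in short steps, Python scripts to look and compute and a tool call to move; the robot and the scene stay as the last step left them, time stands still between calls to the robot, and variables do not carry over. Pictures are saved under pics/ and viewed, at most 10 in all, crops included, and the job is handed in when it is done.

Besides the shell and the picture viewer there is one more tool, called after "Emit:" by a JSON object that holds its "name" and its "arguments", one argument or row to a line. move_arm: Moves the arm, as the interface text tells. Its arguments: {"type":"object","properties":{"offset":{"type":"array","items":{"type":"array","items":{"type":"number"}}},"twist":{"type":"array","items":{"type":"array","items":{"type":"number"}}},"grip":{"type":"array","items":{"type":"number"}},"force":{"type":"number"}},"required":["offset","twist","grip"]}

```bash
mkdir -p pics; ls; cat > h.py <<'E'
import numpy as np,cv2
from scipy.spatial.transform import Rotation as R
from workcell import bot,viewer,finder
def rot(a): return R.from_euler('xyz',a,degrees=True).as_matrix()
def shot(n):
    o=bot.get_obs(); p=viewer.camera(n)
    if n=='wrist':
        T=np.eye(4);T[:3,:3]=rot(o['tcp_rot']);T[:3,3]=o['ee_pos'];C=T@np.array(p['tool_from_camera'])
    else:
        C=np.eye(4);a=np.array(p['attitude']);C[:3,:3]=a if a.shape==(3,3) else rot(a);C[:3,3]=p['position']
    return p,C
def K(p):
    f=p['color'].shape[0]/2/np.tan(np.radians(p['vfov'])/2);return f
def cloud(p,C):
    f=K(p);d=p['depth'];v,u=np.mgrid[:d.shape[0],:d.shape[1]]
    X=np.stack([(u-p['cx'])/f*d,(v-p['cy'])/f*d,d],-1)@C[:3,:3].T+C[:3,3]
    X[d==0]=np.nan;return X
def save(p,name): cv2.imwrite('pics/'+name,p['color'][:,:,::-1])
E
cat > a.py <<'E'
from h import *
for n in ['top','side']:
    p,C=shot(n);save(p,n+'.png');print(n,p.get('attitude'),p['position'],p['vfov'],[k for k in p])
    X=cloud(p,C);np.save(n+'.npy',X)
    for t in ['wood_caul','drying_stand','sanding_block','rubber_wedge']:
        for r in finder.pinpoint(p,t)[:3]+finder.boxes_of(p,t)[:3]:
            c,w=map(int,np.round(r['position'])); print(t,r['p'].__round__(2),c,w,X[w,c].round(3) if 0<=w<420 and 0<=c<560 else '')
print(bot.get_obs())
E
python3 a.py
```

```text
pics
top [-171.63660479    1.32138653  -89.79831586] [ 0.32685971 -0.0112044   1.09036947] 57.74016590681647 ['color', 'depth', 'vfov', 'cx', 'cy', 'position', 'attitude', 'shot']
wood_caul 0.81 415 244 [ 0.377 -0.367  0.02 ]
wood_caul 0.88 407 192 [ 0.523 -0.352  0.021]
wood_caul 0.88 416 243 [ 0.379 -0.369  0.024]
drying_stand 0.97 182 182 [0.555 0.293 0.013]
drying_stand 0.59 152 257 [0.339 0.37  0.012]
drying_stand 0.67 155 256 [0.341 0.362 0.011]
drying_stand 0.59 179 181 [0.558 0.302 0.013]
sanding_block 0.63 286 194 [ 0.516 -0.009  0.03 ]
sanding_block 0.9 285 190 [ 0.527 -0.006  0.03 ]
rubber_wedge 0.98 342 199 [ 0.503 -0.168  0.023]
rubber_wedge 0.81 343 195 [ 0.514 -0.171  0.024]
side [-122.63015865   -0.81390783  -32.40849049] [-0.13378267 -0.90737562  0.73524667] 46.48252674801634 ['color', 'depth', 'vfov', 'cx', 'cy', 'position', 'attitude', 'shot']
wood_caul 0.83 340 315 [ 0.363 -0.391  0.021]
wood_caul 0.77 382 280 [ 0.508 -0.357  0.02 ]
wood_caul 0.97 384 278 [ 0.516 -0.355  0.021]
wood_caul 0.79 346 314 [ 0.375 -0.395  0.02 ]
drying_stand 0.79 250 163 [0.529 0.255 0.
[... 307 characters left out ...]
8 332 241 [ 0.496 -0.195  0.026]
{'time': 0.9, 'q': array([ 6.39987047e+01,  4.97774933e+00,  1.00772875e+01,  9.50984607e+01,
       -6.29741596e-04,  8.99998099e+01]), 'qd': array([ 0.00336348,  0.02189097, -0.09603189,  0.02344166,  0.00110843,
        0.09317497]), 'joint_efforts': array([ 7.85271368e-04, -5.20093346e+01,  4.64861977e+01,  1.32268069e-03,
        1.50057622e-04, -2.26660870e-05]), 'ee_pos': array([0.24111656, 0.49432726, 0.25328688]), 'tcp_rot': array([1.79998922e+02, 6.29745171e-04, 1.53998895e+02]), 'wrist_force': array([ 0.04026716,  0.1373305 , -0.22777067]), 'torque': array([-0.0168647 , -0.04145486, -0.00610642]), 'grasp_force': 0.0, 'opening': 0.08551742567059767}
```

View pics/top.png

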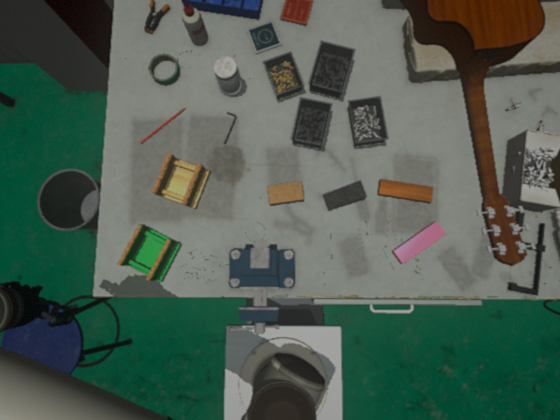

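View pics/side.png

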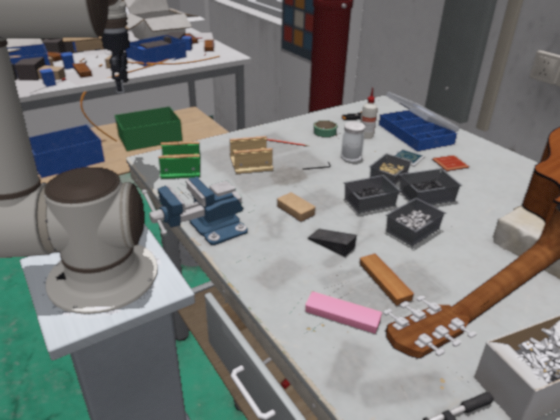

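Candidates for the caul (top view): the reddish-brown bar at (406,191), the pink bar at (418,243, a look-alike), the cork block at (286,192) and the black wedge at (345,195). I choose (406,191). For the stand I choose the pale one at (182,182), not the green one at (152,252). Next is a close crop and a pose estimate.

```bash
cat > b.py <<'E'
from h import *
ims=[]
for n in ['top','side']:
    im=cv2.imread(f'pics/{n}.png');X=np.load(n+'.npy')
    c=(406,191) if n=='top' else (385,278)
    s=(182,182) if n=='top' else (250,156)
    for q in (c,s): ims.append(cv2.resize(im[q[1]-38:q[1]+38,q[0]-50:q[0]+50],(400,300),interpolation=cv2.INTER_CUBIC))
    # caul by height band near seed
    near=np.linalg.norm(X[:,:,:2]-[.52,-.352],axis=2)<.095
    m=near&(X[:,:,2]>.012)&(X[:,:,2]<.035)
    # drop pink by hue
    h=cv2.cvtColor(im,cv2.COLOR_BGR2HSV)[:,:,0]; m&=(h<25)
    P=X[m]; r=cv2.minAreaRect((P[:,:2]*1000).astype(np.float32)); print(n,'caul',r,np.median(P[:,2]),len(P))
    near=np.linalg.norm(X[:,:,:2]-[.555,.297],axis=2)<.13
    m=near&(X[:,:,2]>.055)&(X[:,:,2]<.085)&(h<30)
    P=X[m]; r=cv2.minAreaRect((P[:,:2]*1000).astype(np.float32)); print(n,'rails',r,np.median(P[:,2]),len(P))
    np.save(n+'_rails.npy',P)
cv2.imwrite('pics/crop.png',np.vstack([np.hstack(ims[:2]),np.hstack(ims[2:])]))
E
python3 b.py
```

```text
top caul ((528.80712890625, -346.8742370605469), (151.09194946289062, 46.220985412597656), 80.95391082763672) 0.022293986826711354 866
top rails ((555.921630859375, 294.2491149902344), (103.98458862304688, 119.65455627441406), 70.05403900146484) 0.06669361576598709 502
side caul ((525.2955322265625, -347.861083984375), (152.18067932128906, 48.93531036376953), 81.71672821044922) 0.020988089125888065 1080
side rails ((552.47119140625, 292.62652587890625), (112.2906494140625, 119.88931274414062), 70.1773910522461) 0.06314861735531985 387
```

View pics/crop.png

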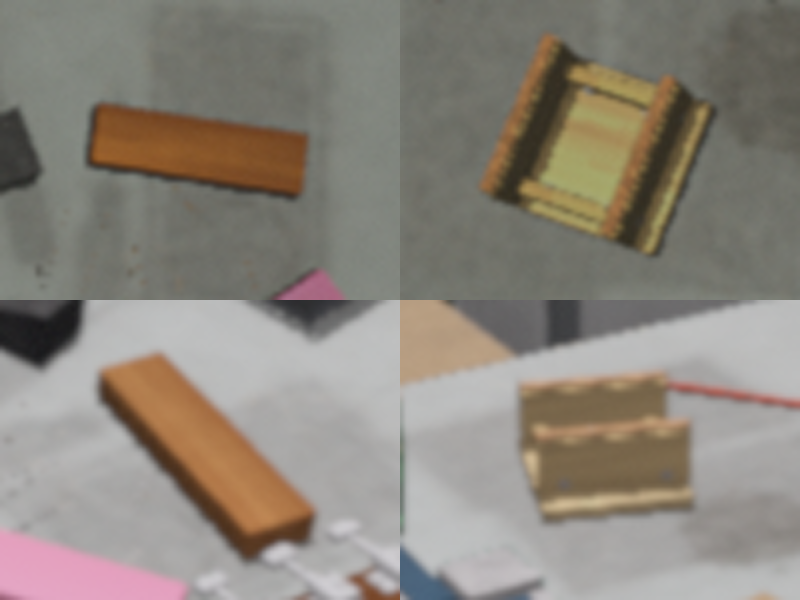

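The crop confirms a plain reddish-brown bar. The stand has two pale rails with cork tops running at about -20°. Now a small planner that only prints rows.

```bash
cat > plan.py <<'E'
import sys,json
from h import *
# args: x y z yaw n [grip]  -> prints rows from the present pose, in calls of 5
x,y,z,yaw,n,g=[float(a) for a in sys.argv[1:7]];n=int(n)
o=bot.get_obs();p=np.array(o['ee_pos']);r=R.from_euler('xyz',o['tcp_rot'],degrees=True)
t=np.array([x,y,z]);rt=R.from_euler('xyz',[180,0,yaw],degrees=True)
print(o['time'],p.round(4),np.round(o['tcp_rot'],2))
off,tw=[],[]
for k in range(n,0,-1):
    d=np.round(100*r.inv().apply((t-p)/k),2); v=np.round((r.inv()*rt).as_rotvec()/k,3)
    off.append((d+0.).tolist());tw.append((v+0.).tolist())
    p=p+r.apply(d/100);r=r*R.from_rotvec(v)
for i in range(0,n,5): print(json.dumps({"offset":off[i:i+5],"twist":tw[i:i+5]}))
E
python3 plan.py 0.527 -0.347 0.20 81 22 1
```

```text
0.9 [0.2411 0.4943 0.2533] [180.   0. 154.]
{"offset": [[-2.84, -2.87, 0.24], [-3.01, -2.7, 0.24], [-3.16, -2.52, 0.24], [-3.3, -2.33, 0.24], [-3.43, -2.14, 0.24]], "twist": [[0.0, 0.0, 0.058], [0.0, 0.0, 0.058], [0.0, 0.0, 0.058], [0.0, 0.0, 0.058], [0.0, 0.0, 0.058]]}
{"offset": [[-3.55, -1.93, 0.24], [-3.65, -1.73, 0.24], [-3.74, -1.51, 0.24], [-3.83, -1.29, 0.24], [-3.89, -1.07, 0.24]], "twist": [[0.0, 0.0, 0.058], [0.0, 0.0, 0.058], [0.0, 0.0, 0.058], [0.0, 0.0, 0.058], [0.0, 0.0, 0.058]]}
{"offset": [[-3.95, -0.84, 0.24], [-3.99, -0.61, 0.24], [-4.02, -0.38, 0.24], [-4.04, -0.14, 0.25], [-4.04, 0.09, 0.24]], "twist": [[0.0, 0.0, 0.058], [0.0, 0.0, 0.058], [0.0, 0.0, 0.058], [0.0, 0.0, 0.058], [0.0, 0.0, 0.058]]}
{"offset": [[-4.02, 0.33, 0.25], [-4.0, 0.56, 0.24], [-3.96, 0.79, 0.25], [-3.91, 1.02, 0.24], [-3.84, 1.24, 0.25]], "twist": [[0.0, 0.0, 0.058], [0.0, 0.0, 0.058], [0.0, 0.0, 0.058], [0.0, 0.0, 0.058], [0.0, 0.0, 0.057]]}
{"offset": [[-3.77, 1.46, 0.24], [-3.68, 1.67, 0.25]], "twist": [[0.0, 0.0, 0.058], [0.0, 0.0, 0.057]]}
```

Emit:
{"name": "move_arm", "arguments": {
  "offset": [
    [-2.8,-2.9,0],
    [-3.0,-2.7,0],
    [-3.2,-2.5,0],
    [-3.3,-2.3,0],
    [-3.4,-2.1,0]
  ],
  "twist": [
    [0,0,0.058],
    [0,0,0.058],
    [0,0,0.058],
    [0,0,0.058],
    [0,0,0.058]
  ],
  "grip": [1,1,1,1,1]
}}

```text
time: 1.4
ee_pos: [0.3063, 0.3022, 0.2534]
tcp_rot: [180.0, 0.0, 137.3]
wrist_force: [0.2, 0.9, 0.0]
opening: 0.0853
grasp_force: 0.0
```

Emit:
{"name": "move_arm", "arguments": {
  "offset": [
    [-3.5,-1.9,0],
    [-3.7,-1.7,0],
    [-3.7,-1.5,0],
    [-3.8,-1.3,0],
    [-3.9,-1.1,0]
  ],
  "twist": [
    [0,0,0.058],
    [0,0,0.058],
    [0,0,0.058],
    [0,0,0.058],
    [0,0,0.058]
  ],
  "grip": [1,1,1,1,1]
}}

```text
time: 1.9
ee_pos: [0.371, 0.1116, 0.2535]
tcp_rot: [180.0, 0.0, 120.6]
wrist_force: [1.2, 0.9, -0.5]
opening: 0.0852
grasp_force: 0.0
```

Emit:
{"name": "move_arm", "arguments": {
  "offset": [
    [-3.9,-0.8,0],
    [-4.0,-0.6,0],
    [-4.0,-0.4,0],
    [-4.0,-0.1,0],
    [-4.0,0.1,0]
  ],
  "twist": [
    [0,0,0.058],
    [0,0,0.058],
    [0,0,0.058],
    [0,0,0.058],
    [0,0,0.058]
  ],
  "grip": [1,1,1,1,1]
}}

```text
time: 2.4
ee_pos: [0.4362, -0.0782, 0.2535]
tcp_rot: [180.0, 0.0, 104.0]
wrist_force: [0.1, -0.5, -0.4]
opening: 0.0855
grasp_force: 0.0
```

Emit:
{"name": "move_arm", "arguments": {
  "offset": [
    [-4.0,0.3,0.8],
    [-4.0,0.6,0.8],
    [-4.0,0.8,0.8],
    [-3.9,1.0,0.8],
    [-3.8,1.2,0.8]
  ],
  "twist": [
    [0,0,0.058],
    [0,0,0.058],
    [0,0,0.058],
    [0,0,0.058],
    [0,0,0.058]
  ],
  "grip": [1,1,1,1,1]
}}

```text
time: 2.9
ee_pos: [0.5009, -0.269, 0.2129]
tcp_rot: [180.0, 0.0, 87.4]
wrist_force: [0.7, 0.0, 0.2]
opening: 0.0856
grasp_force: 0.0
```

```bash
python3 plan.py 0.527 -0.347 0.20 81 4 1
```

```text
2.9 [ 0.5009 -0.269   0.2129] [179.99   0.    87.38]
{"offset": [[-1.92, 0.74, 0.32], [-1.9, 0.79, 0.33], [-1.87, 0.85, 0.32], [-1.85, 0.9, 0.33]], "twist": [[0.0, 0.0, 0.028], [0.0, 0.0, 0.028], [0.0, 0.0, 0.028], [0.0, 0.0, 0.027]]}
```

Emit:
{"name": "move_arm", "arguments": {
  "offset": [
    [-1.9,0.7,0.3],
    [-1.9,0.8,0.3],
    [-1.9,0.9,0.3],
    [-1.8,0.9,0.3],
    [0,0,0]
  ],
  "twist": [
    [0,0,0.028],
    [0,0,0.028],
    [0,0,0.028],
    [0,0,0.028],
    [0,0,0]
  ],
  "grip": [1,1,1,1,1]
}}

```text
time: 3.4
ee_pos: [0.5273, -0.3465, 0.1999]
tcp_rot: [-179.9, -0.0, 81.0]
wrist_force: [0.6, 0.0, -0.0]
opening: 0.0852
grasp_force: 0.0
```

```bash
cat > c.py <<'E'
from h import *
p,C=shot('wrist');save(p,'w1.png');X=cloud(p,C);im=p['color'][:,:,::-1].copy()
print(finder.pinpoint(p,'wood_caul')[:2],C[:3,3])
h=cv2.cvtColor(im,cv2.COLOR_BGR2HSV)
m=(np.linalg.norm(X[:,:,:2]-[.525,-.348],axis=2)<.1)&(X[:,:,2]>.012)&(X[:,:,2]<.035)&(h[:,:,0]<25)
P=X[m];print(cv2.minAreaRect((P[:,:2]*1000).astype(np.float32)),np.median(P[:,2]),len(P))
# colour contour on plane z=.022
f=K(p);v,u=np.nonzero(m);hull=cv2.convexHull(np.stack([u,v],1).astype(np.float32))[:,0]
d=np.c_[(hull[:,0]-p['cx'])/f,(hull[:,1]-p['cy'])/f,np.ones(len(hull))]@C[:3,:3].T
print(cv2.minAreaRect((1000*(C[:3,3]+d*((.022-C[2,3])/d[:,2:]))[:,:2]).astype(np.float32)))
E
python3 c.py; python3 plan.py 0.527 -0.347 0.026 81 5 1
```

```text
[{'position': [135.2, 236.0], 'p': 0.77}, {'position': [281.0, 182.7], 'p': 0.57}] [ 0.53894482 -0.26771068  0.31998909]
((525.575927734375, -348.27117919921875), (148.7000274658203, 45.10808563232422), 80.87073516845703) 0.021552442872494387 8526
((525.6610717773438, -347.7256164550781), (147.71742248535156, 44.56584930419922), 80.8639907836914)
3.5 [ 0.527  -0.3448  0.2009] [-1.7995e+02 -3.0000e-02  8.1110e+01]
{"offset": [[-0.04, 0.01, 3.5], [-0.05, 0.01, 3.5], [-0.04, 0.01, 3.5], [-0.05, 0.01, 3.49], [-0.04, 0.01, 3.5]], "twist": [[0.0, 0.0, 0.0], [0.0, 0.0, 0.0], [0.0, 0.0, 0.001], [0.0, 0.0, 0.0], [-0.001, 0.0, 0.001]]}
```

View pics/w1.png

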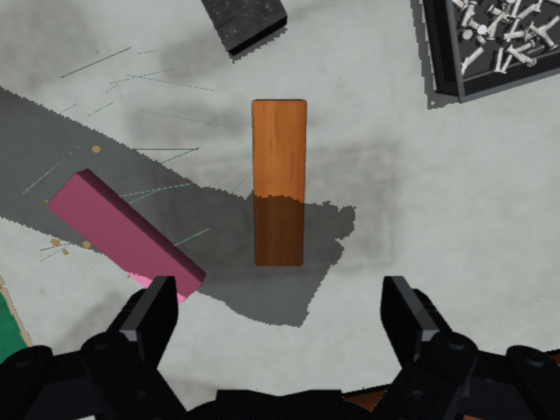

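The picture shows the brown caul lined up at (278,182). The pink look-alike at (125,235) is clear of the finger path, so I descend.

Emit:
{"name": "move_arm", "arguments": {
  "offset": [
    [-0.1,-0.1,4.5],
    [-0.1,0,4.5],
    [0,0,4.0],
    [0,0,2.5],
    [0,0,1.0]
  ],
  "twist": [
    [0,0,0],
    [0,0,0],
    [0,0,0],
    [0,0,0],
    [0,0,0]
  ],
  "grip": [1,1,1,1,1]
}}

```text
time: 4.0
ee_pos: [0.5245, -0.345, 0.0337]
tcp_rot: [-179.8, -0.1, 81.2]
wrist_force: [-0.3, 0.2, -1.1]
opening: 0.0856
grasp_force: 0.0
```

Emit:
{"name": "move_arm", "arguments": {
  "offset": [
    [0,0,0.8],
    [0,0,0],
    [0,0,0],
    [0,0,0],
    [0,0,0]
  ],
  "twist": [
    [0,0,0],
    [0,0,0],
    [0,0,0],
    [0,0,0],
    [0,0,0]
  ],
  "grip": [1,0.7,0.3,0.3,0.3],
  "force": 40
}}

```text
time: 4.5
ee_pos: [0.5267, -0.3471, 0.0301]
tcp_rot: [179.9, 0.1, 81.1]
wrist_force: [0.4, 0.2, 5.9]
opening: 0.0444
grasp_force: 42.0
```

Emit:
{"name": "move_arm", "arguments": {
  "offset": [
    [0,0,-1.0],
    [0,0,-3.0],
    [0,0,-4.0],
    [0,0,-4.0],
    [0,0,-4.0]
  ],
  "twist": [
    [0,0,0],
    [0,0,0],
    [0,0,0],
    [0,0,0],
    [0,0,0]
  ],
  "grip": [0.3,0.3,0.3,0.3,0.3],
  "force": 60
}}

```text
time: 5.0
ee_pos: [0.5256, -0.3465, 0.1906]
tcp_rot: [180.0, 0.0, 81.1]
wrist_force: [0.4, -1.0, -0.9]
opening: 0.0434
grasp_force: 63.0
```

```bash
python3 plan.py 0.50 0.0 0.20 78 10 0.3;python3 plan.py 0.553 0.2935 0.18 70 18 0.3
```

```text
5.0 [ 0.5256 -0.3465  0.1906] [1.7998e+02 1.0000e-02 8.1120e+01]
{"offset": [[3.38, -0.79, -0.09], [3.38, -0.8, -0.1], [3.38, -0.82, -0.09], [3.37, -0.84, -0.1], [3.37, -0.86, -0.09]], "twist": [[0.0, 0.0, 0.005], [0.0, 0.0, 0.005], [0.0, 0.0, 0.006], [0.0, 0.0, 0.005], [0.0, 0.0, 0.006]]}
{"offset": [[3.36, -0.88, -0.1], [3.36, -0.9, -0.09], [3.35, -0.91, -0.1], [3.34, -0.93, -0.09], [3.34, -0.96, -0.1]], "twist": [[0.0, 0.0, 0.005], [0.0, 0.0, 0.006], [0.0, 0.0, 0.005], [0.0, 0.0, 0.006], [0.0, 0.0, 0.005]]}
5.0 [ 0.5256 -0.3465  0.1906] [1.7998e+02 1.0000e-02 8.1120e+01]
{"offset": [[3.54, -0.4, 0.06], [3.53, -0.44, 0.06], [3.53, -0.48, 0.06], [3.52, -0.51, 0.06], [3.52, -0.55, 0.06]], "twist": [[0.0, 0.0, 0.011], [0.0, 0.0, 0.011], [0.0, 0.0, 0.011], [0.0, 0.0, 0.011], [0.0, 0.0, 0.011]]}
{"offset": [[3.51, -0.59, 0.06], [3.5, -0.63, 0.06], [3.49, -0.67, 0.06], [3.49, -0.71, 0.06], [3.48, -0.75, 0.06]], "twist": [[0.0, 0.0, 0.011], [0.0, 0.0, 0.011], [0.0, 0.0, 0.011], [0.0, 0.0, 0.011], [0.0, 0.0, 0.011]]}
{"offset": [[3.47, -0.78, 0.06], [3.46, -0.82, 0.06], [3.45, -0.86, 0.05], [3.45, -0.89, 0.06], [3.43, -0.93, 0.05]], "twist": [[0.0, 0.0, 0.011], [0.0, 0.0, 0.01], [0.0, 0.0, 0.011], [0.0, 0.0, 0.01], [0.0, 0.0, 0.011]]}
{"offset": [[3.43, -0.97, 0.06], [3.41, -1.0, 0.05], [3.41, -1.04, 0.06]], "twist": [[0.0, 0.0, 0.01], [0.0, 0.0, 0.011], [0.0, 0.0, 0.01]]}
```

Emit:
{"name": "move_arm", "arguments": {
  "offset": [
    [1.5,0,0],
    [3.0,-0.4,0],
    [3.8,-0.5,0],
    [3.8,-0.5,0],
    [3.8,-0.5,0]
  ],
  "twist": [
    [0,0,0],
    [0,0,0.013],
    [0,0,0.013],
    [0,0,0.013],
    [0,0,0.013]
  ],
  "grip": [0.3,0.3,0.3,0.3,0.3]
}}

```text
time: 5.5
ee_pos: [0.5342, -0.1851, 0.1883]
tcp_rot: [-180.0, -0.0, 78.1]
wrist_force: [0.8, 0.3, -1.1]
opening: 0.0436
grasp_force: 63.0
```

Emit:
{"name": "move_arm", "arguments": {
  "offset": [
    [3.8,-0.6,0],
    [3.8,-0.6,0],
    [3.8,-0.7,0],
    [3.8,-0.7,0],
    [3.8,-0.7,0]
  ],
  "twist": [
    [0,0,0.013],
    [0,0,0.013],
    [0,0,0.013],
    [0,0,0.013],
    [0,0,0.013]
  ],
  "grip": [0.3,0.3,0.3,0.3,0.3]
}}

```text
time: 6.0
ee_pos: [0.5459, 0.0075, 0.1884]
tcp_rot: [180.0, -0.0, 74.4]
wrist_force: [-0.1, -0.2, -1.5]
opening: 0.043
grasp_force: 63.0
```

Emit:
{"name": "move_arm", "arguments": {
  "offset": [
    [3.8,-0.8,0],
    [3.8,-0.8,0],
    [3.5,-0.8,0],
    [2.5,-0.6,0],
    [1.2,-0.3,0]
  ],
  "twist": [
    [0,0,0.013],
    [0,0,0.013],
    [0,0,0.013],
    [0,0,0.013],
    [0,0,0.013]
  ],
  "grip": [0.3,0.3,0.3,0.3,0.3]
}}

```text
time: 6.5
ee_pos: [0.557, 0.1594, 0.1881]
tcp_rot: [-180.0, -0.0, 70.8]
wrist_force: [0.2, -0.3, -1.8]
opening: 0.0435
grasp_force: 63.0
```

```bash
cat > d.py <<'E'
from h import *
import sys
p,C=shot('wrist');save(p,sys.argv[1]);X=cloud(p,C);o=bot.get_obs();print(o['ee_pos'],o['tcp_rot'],o['opening'])
print([(q['position'],round(q['p'],2)) for q in finder.pinpoint(p,'drying_stand')[:2]])
m=(np.linalg.norm(X[:,:,:2]-[.555,.294],axis=2)<.1)&(X[:,:,2]>.058)&(X[:,:,2]<.076)
P=X[m];print('rails',cv2.minAreaRect((P[:,:2]*1000).astype(np.float32)),np.percentile(P[:,2],[50,90]),len(P))
a=np.radians(70);e=np.array([np.cos(a),np.sin(a)])
s=(P[:,:2]-[.555,.294])@e
for q in (s>0,s<0):
    G=P[q];c=cv2.minAreaRect((G[:,:2]*1000).astype(np.float32));print(c,np.median(G[:,2]),len(G))
T=(X-o['ee_pos'])@rot(o['tcp_rot'])
m=(abs(T[:,:,2]+.0)<.05)&(abs(T[:,:,1])<.05)&(abs(T[:,:,0])<.1);m&=T[:,:,0]>.02
P=T[m];print('held',len(P),np.percentile(P,[1,50,99],axis=0).round(4).tolist())
E
python3 d.py w2.png
```

```text
[0.55702042 0.1601139  0.18795419] [-1.79958232e+02 -2.38291167e-02  7.07637231e+01] 0.043175306132481564
[([218.2, 28.6], 0.74)]
rails ((537.3499755859375, 251.4605712890625), (14.019562721252441, 119.97883605957031), 70.25953674316406) [0.06707685 0.06820564] 4123
((0.0, 0.0), (0.0, 0.0), 0.0) nan 0
((537.3499755859375, 251.4605712890625), (14.019562721252441, 119.97883605957031), 70.25953674316406) 0.06707685349448214 4123
held 16533 [[0.0206, -0.0221, 0.0072], [0.0492, -0.0004, 0.0087], [0.0727, 0.0213, 0.0138]]
  return _methods._mean(a, axis=axis, dtype=dtype,
  ret = ret.dtype.type(ret / rcount)
```

View pics/w2.png

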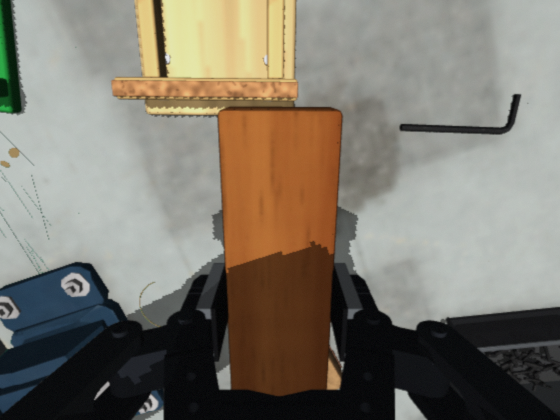

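The picture shows the caul held square, its far end at (280,108), with the near cork rail at (205,88). Now to hover over the stand.

```bash
python3 plan.py 0.5535 0.295 0.15 70.3 5 0.3
```

```text
6.6 [0.557  0.1587 0.188 ] [-1.7997e+02  1.0000e-02  7.0810e+01]
{"offset": [[2.55, -0.96, 0.76], [2.55, -0.97, 0.76], [2.55, -0.97, 0.76], [2.55, -0.98, 0.76], [2.54, -0.98, 0.76]], "twist": [[0.0, 0.0, 0.002], [0.0, 0.0, 0.002], [0.0, 0.0, 0.002], [0.0, 0.0, 0.001], [-0.001, 0.0, 0.002]]}
```

Emit:
{"name": "move_arm", "arguments": {
  "offset": [
    [1.8,-0.7,0],
    [3.0,-1.2,0.3],
    [3.3,-1.2,0.8],
    [3.0,-1.2,1.5],
    [1.6,-0.6,1.2]
  ],
  "twist": [
    [0,0,0.002],
    [0,0,0.002],
    [0,0,0.002],
    [0,0,0.002],
    [0,0,0]
  ],
  "grip": [0.3,0.3,0.3,0.3,0.3]
}}

```text
time: 7.1
ee_pos: [0.5534, 0.2942, 0.1495]
tcp_rot: [-180.0, 0.0, 70.3]
wrist_force: [-0.5, -0.8, -1.4]
opening: 0.0433
grasp_force: 63.0
```

Emit:
{"name": "move_arm", "arguments": {
  "offset": [
    [0,0,0.7],
    [0,0,0.5],
    [0,0,0]
  ],
  "twist": [
    [0,0,0],
    [0,0,0],
    [0,0,0]
  ],
  "grip": [0.3,0.3,0.3]
}}

```text
time: 7.4
ee_pos: [0.5537, 0.2916, 0.1378]
tcp_rot: [-180.0, 0.1, 70.2]
wrist_force: [-0.4, 0.3, -0.4]
opening: 0.0431
grasp_force: 63.0
```

```bash
python3 d.py w3.png 2>/dev/null; cat > e.py <<'E'
from h import *
o=bot.get_obs();a=np.radians(70.2);e=np.array([np.cos(a),np.sin(a)])
for n in ['top','side','wrist']:
    p,C=shot(n);X=cloud(p,C)
    if n=='side':save(p,'s2.png')
    D=X[:,:,:2]-[.553,.294]; s=D@e; t=D@np.array([-e[1],e[0]])
    for nm,lo,hi,q in (('caul',o['ee_pos'][2]-.02,o['ee_pos'][2]+.0,(abs(s)<.1)&(abs(t)<.04)),('rails',.059,.075,(abs(s)<.07)&(abs(t)<.075))):
        m=q&(X[:,:,2]>lo)&(X[:,:,2]<hi);P=X[m]
        if len(P)>20:
            print(n,nm,len(P),cv2.minAreaRect((P[:,:2]*1000).astype(np.float32)),'z',np.median(P[:,2]).round(4))
            print('   s',np.percentile(s[m],[1,50,99]).round(4),'t',np.percentile(t[m],[1,50,99]).round(4))
E
python3 e.py
```

```text
[0.55392879 0.29177322 0.13847099] [1.79996242e+02 1.81523076e-02 7.01600980e+01] 0.04376199815647993
[]
rails ((553.311767578125, 295.7950134277344), (100.45701599121094, 120.39454650878906), 70.3525619506836) [0.06708447 0.06817142] 2778
((567.7796630859375, 336.2948913574219), (14.521891593933105, 120.3996353149414), 70.16676330566406) 0.06713115051773527 2584
((538.7230224609375, 255.20249938964844), (10.899162292480469, 120.25096893310547), 71.9227523803711) 0.06429092645049629 194
held 16638 [[0.0206, -0.0224, 0.0081], [0.0495, -0.0007, 0.0096], [0.0732, 0.021, 0.0148]]
top caul 583 ((545.4019165039062, 261.3315124511719), (85.90693664550781, 69.86053466796875), 69.60148620605469) z 0.1307
   s [-0.0759 -0.0357  0.0072] t [-0.0288 -0.0036  0.0244]
top rails 129 ((540.8233032226562, 252.69932556152344), (14.956842422485352, 119.38990783691406), 69.89824676513672) z 0.0668
   s [-0.0498 -0.0448 -0.0358] t [-0.0616  0.0226  0.056 ]
side caul 371 ((552.876953125, 288.612548828125), (156.55641174316406, 68.23847961425781), 79.97843170166016) z 0.1295
   s [-0.0812 -0.0161  0.0695] t [-0.0332 -0.0019  0.0319]
side rails 230 ((551.9934692382812, 291.4114685058594), (111.33602905273438, 118.53317260742188), 70.47084045410156) z 0.0647
   s [-0.0559 -0.0448  0.0501] t [-0.059   0.0132  0.0584]
wrist caul 32641 ((558.056884765625, 302.0030822753906), (131.0985107421875, 69.56631469726562), 58.65974807739258) z 0.1304
   s [-0.0516  0.0199  0.0718] t [-0.027  -0.0011  0.0251]
wrist rails 2642 ((553.3319091796875, 295.8634033203125), (100.25276184082031, 120.0165023803711), 70.30413818359375) z 0.0671
   s [-0.0424  0.0456  0.0518] t [-0.0589  0.0342  0.0595]
```

View pics/w3.png

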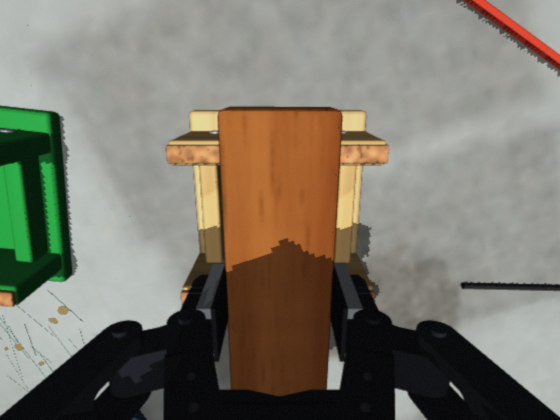

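The picture shows the caul over the stand, with the far cork rail at (278,153) extending about equally on both sides. I nudge +3 mm and -1 mm and descend.

Emit:
{"name": "move_arm", "arguments": {
  "offset": [
    [0.3,-0.1,0.5],
    [0,0,1.0],
    [0,0,1.0],
    [0,0,0.5],
    [0,0,0.3]
  ],
  "twist": [
    [0,0,0],
    [0,0,0],
    [0,0,0],
    [0,0,0],
    [0,0,0]
  ],
  "grip": [0.3,0.3,0.3,0.3,0.3]
}}

```text
time: 8.15
ee_pos: [0.5533, 0.296, 0.104]
tcp_rot: [-179.9, 0.1, 70.2]
wrist_force: [-0.1, 0.5, -2.3]
opening: 0.0434
grasp_force: 63.0
```

```bash
python3 d.py w4.png 2>/dev/null; python3 e.py | grep -A1 -E 'side|wrist'
```

```text
[0.553398   0.29605187 0.10397831] [-1.79940574e+02  6.51531338e-02  7.02359821e+01] 0.04330872845776563
[]
rails ((553.1720581054688, 295.0894775390625), (102.26649475097656, 120.62696838378906), 70.23210906982422) [0.06716553 0.06814326] 4546
((568.077880859375, 336.5652160644531), (14.096137046813965, 120.62879943847656), 70.21097564697266) 0.06715055638836762 4341
((537.181396484375, 253.164306640625), (12.540998458862305, 61.81996536254883), 70.23210906982422) 0.06742472049427581 205
held 19893 [[0.0208, -0.0473, 0.0074], [0.0475, -0.0006, 0.0089], [0.0733, 0.0471, 0.0437]]
side caul 373 ((552.5107421875, 292.837646484375), (154.97479248046875, 67.48824310302734), 58.84672927856445) z 0.0955
   s [-0.0764 -0.0126  0.0713] t [-0.0316  0.      0.0319]
side rails 189 ((551.2211303710938, 286.89666748046875), (123.42020416259766, 120.6000747680664), 71.07848358154297) z 0.0637
   s [-0.0568 -0.0447  0.0526] t [-0.0593  0.0217  0.0598]
wrist caul 32541 ((556.4584350585938, 305.1537170410156), (128.53302001953125, 70.61619567871094), 70.0350112915039) z 0.0967
   s [-0.0482  0.0237  0.0754] t [-0.0252  0.0005  0.0263]
wrist rails 4364 ((553.0159912109375, 294.9797668457031), (102.269775390625, 119.69986724853516), 70.25765228271484) z 0.0672
   s [-0.0476  0.0462  0.0519] t [-0.0585 -0.0268  0.0591]
```

Emit:
{"name": "move_arm", "arguments": {
  "offset": [
    [0,0,0.2],
    [0,0,0.1],
    [0,0,0.1],
    [0,0,0],
    [0,0,0]
  ],
  "twist": [
    [0,0,0],
    [0,0,0],
    [0,0,0],
    [0,0,0],
    [0,0,0]
  ],
  "grip": [0.3,0.3,0.3,0.3,0.3]
}}

```text
time: 8.9
ee_pos: [0.5538, 0.2963, 0.1013]
tcp_rot: [-180.0, 0.0, 70.2]
wrist_force: [0.1, -0.3, -1.1]
opening: 0.0434
grasp_force: 63.0
```

Emit:
{"name": "move_arm", "arguments": {
  "offset": [
    [0,0,0.1],
    [0,0,0],
    [0,0,0]
  ],
  "twist": [
    [0,0,0],
    [0,0,0],
    [0,0,0]
  ],
  "grip": [0.3,0.3,0.3]
}}

```text
time: 9.2
ee_pos: [0.5538, 0.2963, 0.1003]
tcp_rot: [180.0, -0.0, 70.2]
wrist_force: [-0.5, 0.1, -1.0]
opening: 0.0432
grasp_force: 63.0
```

Emit:
{"name": "move_arm", "arguments": {
  "offset": [
    [0,0,0.1],
    [0,0,0],
    [0,0,0]
  ],
  "twist": [
    [0,0,0],
    [0,0,0],
    [0,0,0]
  ],
  "grip": [0.3,0.3,0.3]
}}

```text
time: 9.5
ee_pos: [0.5538, 0.2962, 0.0992]
tcp_rot: [-180.0, 0.0, 70.2]
wrist_force: [0.3, -0.6, -1.2]
opening: 0.0436
grasp_force: 63.0
```

Emit:
{"name": "move_arm", "arguments": {
  "offset": [
    [0,0,0.05],
    [0,0,0],
    [0,0,0]
  ],
  "twist": [
    [0,0,0],
    [0,0,0],
    [0,0,0]
  ],
  "grip": [0.3,0.3,0.3]
}}

```text
time: 9.8
ee_pos: [0.5538, 0.2962, 0.0988]
tcp_rot: [-180.0, -0.0, 70.2]
wrist_force: [0.3, -0.2, -0.4]
opening: 0.0432
grasp_force: 63.0
```

Emit:
{"name": "move_arm", "arguments": {
  "offset": [
    [0,0,0.05],
    [0,0,0],
    [0,0,0]
  ],
  "twist": [
    [0,0,0],
    [0,0,0],
    [0,0,0]
  ],
  "grip": [0.3,0.3,0.3]
}}

```text
time: 10.1
ee_pos: [0.5539, 0.2962, 0.0984]
tcp_rot: [180.0, -0.0, 70.2]
wrist_force: [0.6, -0.2, -0.7]
opening: 0.0433
grasp_force: 63.1
```

Emit:
{"name": "move_arm", "arguments": {
  "offset": [
    [0,0,0.05],
    [0,0,0],
    [0,0,0]
  ],
  "twist": [
    [0,0,0],
    [0,0,0],
    [0,0,0]
  ],
  "grip": [0.3,0.3,0.3]
}}

```text
time: 10.4
ee_pos: [0.5538, 0.2963, 0.0983]
tcp_rot: [180.0, -0.0, 70.2]
wrist_force: [-2.5, -0.1, 5.1]
opening: 0.0433
grasp_force: 63.7
```

Contact felt (5 N). Now release.

Emit:
{"name": "move_arm", "arguments": {
  "offset": [
    [0,0,0],
    [0,0,0],
    [0,0,0],
    [0,0,0],
    [0,0,0]
  ],
  "twist": [
    [0,0,0],
    [0,0,0],
    [0,0,0],
    [0,0,0],
    [0,0,0]
  ],
  "grip": [0.5,0.55,0.65,0.8,0.9],
  "force": 20
}}

```text
time: 10.9
ee_pos: [0.5538, 0.2962, 0.0975]
tcp_rot: [-180.0, 0.0, 70.2]
wrist_force: [0.4, 0.3, -0.1]
opening: 0.0767
grasp_force: 0.0
```

Emit:
{"name": "move_arm", "arguments": {
  "offset": [
    [0,0,-0.5],
    [0,0,-2],
    [0,0,-4],
    [0,0,-4],
    [0,0,-3]
  ],
  "twist": [
    [0,0,0],
    [0,0,0],
    [0,0,0],
    [0,0,0],
    [0,0,0]
  ],
  "grip": [0.95,0.95,0.95,0.95,0.95]
}}

```text
time: 11.4
ee_pos: [0.5539, 0.2963, 0.236]
tcp_rot: [179.9, -0.1, 70.2]
wrist_force: [0.7, -0.0, 0.4]
opening: 0.0816
grasp_force: 0.0
```

Emit:
{"name": "move_arm", "arguments": {
  "offset": [
    [-3,0,-1],
    [-4,0,0],
    [-3,0,0],
    [-2,0,0],
    [0,0,0]
  ],
  "twist": [
    [0,0,0],
    [0,0,0],
    [0,0,0],
    [0,0,0],
    [0,0,0]
  ],
  "grip": [0.95,0.95,0.95,0.95,0.95]
}}

```text
time: 11.9
ee_pos: [0.5127, 0.1815, 0.244]
tcp_rot: [179.9, -0.0, 70.1]
wrist_force: [0.3, 0.0, 0.5]
opening: 0.0812
grasp_force: 0.0
```

```bash
cat > f.py <<'E'
from h import *
a=np.radians(70.2);e=np.array([np.cos(a),np.sin(a)])
for n in ['side','wrist']:
    p,C=shot(n);save(p,n+'_end.png');X=cloud(p,C);D=X[:,:,:2]-[.5528,.2939]; s=D@e; t=D@np.array([-e[1],e[0]])
    for nm,lo,hi in (('caul',.082,.098),('rails',.06,.073)):
        m=(abs(s)<.1)&(abs(t)<.075)&(X[:,:,2]>lo)&(X[:,:,2]<hi);P=X[m]
        print(n,nm,len(P),cv2.minAreaRect((P[:,:2]*1000).astype(np.float32)),np.percentile(P[:,2],[2,50,98]).round(4))
        print('   s',np.percentile(s[m],[1,99]).round(4),'t',np.percentile(t[m],[1,99]).round(4))
E
python3 f.py
```

```text
side caul 334 ((552.489013671875, 294.11700439453125), (156.92019653320312, 45.05222702026367), 69.83435821533203) [0.0833 0.0885 0.0915]
   s [-0.0759  0.0763] t [-0.0214  0.0229]
side rails 183 ((549.7536010742188, 282.9242248535156), (130.10279846191406, 119.41891479492188), 71.24148559570312) [0.0602 0.0658 0.0724]
   s [-0.0739  0.0527] t [-0.0596  0.0583]
wrist caul 8611 ((543.068115234375, 268.7351379394531), (94.59648895263672, 45.162235260009766), 70.03934478759766) [0.0876 0.0894 0.0909]
   s [-0.0731  0.0195] t [-0.0213  0.0226]
wrist rails 1573 ((537.3200073242188, 251.12884521484375), (13.920218467712402, 119.86026763916016), 70.58160400390625) [0.0614 0.0671 0.0689]
   s [-0.0522 -0.0389] t [-0.0588  0.0592]
```

View pics/wrist_end.png

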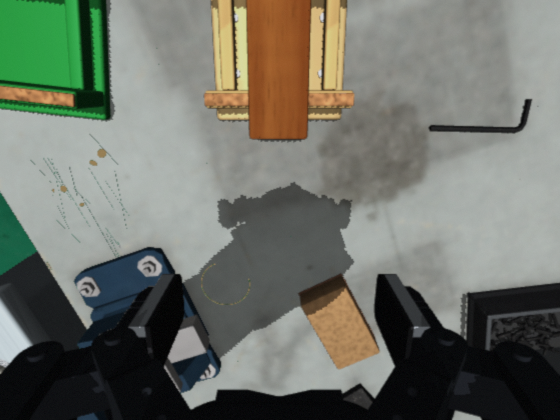

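View pics/side_end.png

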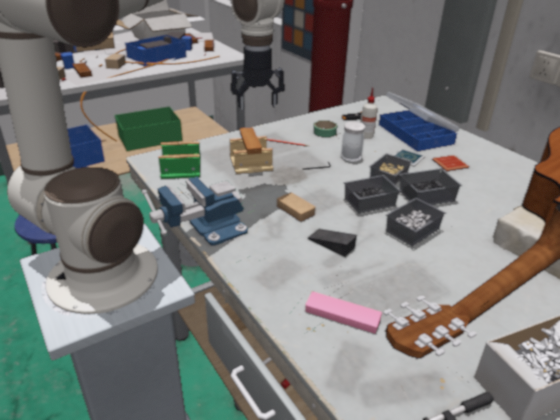

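The caul lies at (278,70) in the wrist view, centred on the stand to about 1 mm, square and level with its top at about 0.089. The sanding block and wedge are where they were, and the arm is clear.

```bash
python3 -c "from workcell import bot;print(bot.job_done())"
```

```text
the job is handed in; nothing more can be done
None
```

The caul lies flat across both rails of the pale drying stand, centred to about 1 mm and square to the rails; the sanding block and rubber wedge were not touched, and the job was handed in at about 12 s.

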